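# Tuck a fallen roof tile back under the lap of a gingerbread house

### The arm

A 7-joint arm with a two-finger parallel gripper is mounted at the origin on the work surface. World frame = base frame: x ahead of the robot, y to its left, z up, the work surface at z = 0. Lengths are in m, angles in rad, forces in N, time in s.
With the tool pointing down it reaches from about 0.4 to 0.9 m from the base axis. Payload 5.6 kg.
Tool frame: the origin (TCP) lies midway between the tips of the shut fingers; the grasp point (between the pads) lies 19 mm behind it (ctrl.grip_point_offset is the distance from the TCP to the grasp point, in m); x points along the fingers, y is the direction in which the jaws open and shut, and the axes are right-handed (so a half turn about x gives the same grasp; the last joint's range is limited). The gripper opens to 92 mm and grips with 3 to 60 N. Pads are 20 mm wide; open, the fingers measure 128 mm over their backs; the gripper's body (75 mm by 189 mm) begins 69 mm behind the grasp point.
Start: joints at [-1.248, 0.468, -0.012, 1.603, 0.006, 1.071, -0.056], TCP at [0.233, 0.607, 0.189] pointing down, gripper open.
Joint ranges: [-2.53, 2.53], [-0.31, 2.02], [-1.57, 1.55], [0.28, 2.44], [-1.29, 4.43], [0.15, 1.84], [-2.92, 2.92]. Speed limits (rad/s): [2.57, 2.57, 3.14, 3.14, 3.14, 3.14, 3.14].

### API

Orientations are given as a rotation vector (axis times angle).
In Python, from cell import ctrl, snapshot, camera_model gives the robot as it stands. The module is installed in compiled form; this text tells all that it offers. Calls block until the motion is done:
- ctrl.goto(position, orientation): joint-space move of the TCP to a pose.
- ctrl.move_l(position, rot=None, speed=0.15, max_force=None): straight line of the TCP; rot=None keeps the orientation; speed is the mean speed in m/s. With max_force (N) it stops when the force on the tool has changed by that much, and returns True; else False.
- ctrl.set_joints(angles): joint-space move.
- ctrl.grip(opening, force=None): finger opening in m; force is the grip in N (None keeps the last); returns when the fingers have stopped.
- ctrl.dwell(seconds).
- ctrl.inverse_kinematics(position, orientation): joint angles nearest the present ones, or None.
- snapshot(name): name is "scene" or "top" or "wrist"; returns the picture (420x560x3 uint8, red, green, blue); there is no depth.
- camera_model(name): a dict with "fov_y" (degrees; the focal length in pixels is half the picture's height over the tangent of half this angle, whatever the lens; pixels are square), "cx", "cy" (the principal point, pixels), "eye" and "rotation" of the camera in the world; the wrist camera has in their place "tool_from_camera" (4x4, takes a point from camera to tool coordinates, whose origin is the TCP and whose axes are the tool frame's). Camera axes: x right, y up, looking along -z (the intrinsics and any distortion apply to the point x, -y, -z); pixel columns grow to the right and rows downward; lengths in m; the calibration is good to about 2 mm. A picture is of the moment at which its call begins: read the wrist's pose just before it. camera_model takes no time and is no camera call.
A pose or a line that the arm cannot do raises ctrl.IKError and nothing moves.
- ctrl.hand_in(): hands the job in, once; it reports no verdict.
Readings, each from a call of its own:
- ctrl.read_time_s(): time.
- ctrl.read_qpos(): joint angles.
- ctrl.read_dq(): joint speeds.
- ctrl.read_tau(): joint torques, N m.
- ctrl.read_tool_pos(): TCP position.
- ctrl.read_orientation(): TCP orientation.
- ctrl.read_contact_force(): force on the tool from outside, world axes, zero at the start.
- ctrl.read_wrist_torque(): the same for the moment, N m.
- ctrl.read_finger_gap(): finger opening in m.
Only numpy, scipy, OpenCV 4.12 (cv2) and the standard library are available. Lean on these libraries where they do the work, as an engineer would, in place of code of your own. Each camera call takes 0.05 s, during which the arm holds its last target.

### The job

The gingerbread house has lost roof tiles from its lower course: pick up the loose full-size round-tailed tile from the chopping board and, keeping it flat on the bare roof, slide its straight edge up under the lapping top course, without prising the lapping tiles up, until it is fully home against the backing strip, square to the ridge and centred below the middle joint of the top course. Finish while still holding it there, with the gripper pressing it flat on the roof, firmly but gently as you would for icing to take; it may slide off the slope if you let go. Leave the other biscuits and kitchen things where they are.

Things in the scene. Friction and masses are not known exactly. Their poses are not given: they have to be found in the camera images.
- tile_center (a point): loose gingerbread roof tile, a flat beaver-tail slab 70 x 56 x 10 mm, about 40 g, lying on the chopping board. Point at its centre, half-way up. x: along its 70 mm length to the straight edge that is tucked (35 mm off), away from the rounded tail; y: across its 56 mm width, between straight parallel sides that run from the straight edge to 26 mm behind the centre; z: out of its upper face
- tile_top (a point): middle of that straight edge of the tile, half-way up its thickness, 35 mm from the centre along x; same axes
- tile: the same tile; origin at the centre of its underside; same axes. Let go on the slope, it may slide off
- board: chopping board that carries the loose tile and two other biscuits (15 mm or more from its edges), 320 x 160 x 16 mm, fixed, its top at z = 0.016; origin at the centre of its underside
- seat (a point): where the tile's centre (half-way up its thickness) comes when it is fully home on the house's roof, 5 mm above the bare panel. x: straight up the slope to the ridge; y: along the ridge; z: square out of the roof. The seated tile has these same axes. The roof slopes by 0.5 rad (29 degrees)
- roof: bare roof panel on the worked side of the house, 140 mm up the slope, 240 mm along the ridge; origin on its outer surface, middle of its upper edge; axes as seat, which is 81 mm down the slope from here. The house stands fast, ridge about 0.16 m above the table; within 60 mm of the middle nothing stands over 30 mm off the panel. Fingertips that reach this panel bear on it, not on the tile
- trim: what is fixed on that panel; origin and axes as roof. Backing strip (the stop), 13.5 mm high, x from 0 to -46 mm. On it the top course: four tiles 56 mm wide, 10 mm thick, joints at y = 0 (the middle joint) and +-56 mm, lapping out over the panel to x = -70 mm (-61 mm at the joints): a slot 13.5 mm high. Lower course bare from y = -84 to +84 mm, a half tile beyond at each end
- lap_left (a joint): the top-course tile left of the middle joint (looking up the slope), 70 x 56 x 10 mm, held only along its upper edge: angle in rad by which its lower edge has been lifted, 0 = lying flat; it is light and tips up easily
- lap_right (a joint): the top-course tile right of the middle joint, otherwise the same
- bowl_rim (a point): small glass bowl of sweets, 92 mm across, 42 mm high, near the robot; point at the centre of its mouth
- jar_a_rim (a point): spice jar, 48 mm across, 105 mm high; point at the middle of its lid
- jar_b_rim (a point): second spice jar, the same size; point at the middle of its lid
- can_rim (a point): tin can, 74 mm across, 98 mm high; point at the middle of its top
- cutter_rim (a point): steel ring cutter, 68 mm across, 30 mm high; point at the centre of its upper rim
- cup_lip (a point): glass measuring beaker, 92 mm across, 85 mm high; point at the centre of its mouth
- round_biscuit: round biscuit on the chopping board, 50 mm across, 8 mm thick; origin at the centre of its underside
- shutter_biscuit: rectangular shutter biscuit on the chopping board, 60 x 34 x 8 mm; origin at the centre of its underside
Things that resemble listed ones, but are neither listed nor needed, are in the scene too. Leave any purple look-alike of the tile alone.

How it is judged:
At the end, for the whole second after the job is handed in: Tile flat on the roof (0.06 rad, 3 mm), straight edge under the lap within 6 mm of the backing strip, centred below the middle joint within 7 mm, square within 0.1 rad; both lapping tiles flat (under 0.03 rad); fingers still on the tile, pressing it on the roof with 2 to 40 N (x of tile_top in the frame of seat above 0.029 m and y of tile_center in the frame of seat between -0.007 and 0.007 m and z of tile_center in the frame of seat below 0.003 m and angle between the x axis of tile_center and the x axis of seat, either way round below 0.1 rad and angle between the z axis of tile_center and the z axis of seat, either way round below 0.06 rad and value of joint each of lap_left, lap_right below 0.03 rad and contact force between tile and roof between 2 and 40 N and contact force between the fingers and tile above 1 N); the arm keeps its last pose, push and grip.
It fails at once if a lapping tile is prised up more than 0.1 rad (7 mm at its lower edge) (value of joint any of lap_left, lap_right above 0.1 rad).
It fails at once if the tile is slammed or crushed on the roof with more than 60 N (contact force between tile and roof above 60 N).
It fails at once if another biscuit or kitchen thing is shifted or tipped by more than 30 mm (distance of any of bowl_rim, jar_a_rim, jar_b_rim, can_rim, cutter_rim, cup_lip, round_biscuit, shutter_biscuit from where it was at the start of the episode above 0.03 m).
It also fails if it takes over 40 s, if anything falls off the work surface, if the arm or the gripper's body presses on something with over 40 N, if the wrist force passes 120 N, or if a joint passes its speed limit or range.

## Working session

There is one attempt and no reset: what is moved stays moved. The work goes in short steps, each a Python script; the robot and the scene stay as the last script left them, time stands still between calls to the robot, and variables do not carry over. Pictures are saved under pics/ and viewed, and the job is handed in when it is done.

```bash
ls; mkdir -p pics; python3 - <<'E'
from cell import ctrl, snapshot, camera_model
import cv2
for n in("scene","top","wrist"):
    cv2.imwrite(f"pics/{n}0.png",snapshot(n)[:,:,::-1]); print(n,camera_model(n))
print(ctrl.read_time_s(),ctrl.read_tool_pos(),ctrl.read_orientation(),ctrl.grip_point_offset,ctrl.read_finger_gap())
E
```

```text
pics
scene {'fov_y': 44.8984016105629, 'cx': 286.20047494782847, 'cy': 210.92683805875004, 'eye': array([1.21845066, 0.07943706, 1.25058101]), 'rotation': array([0.38265828, 0.48370157, 1.77057954])}
top {'fov_y': 49.15605631031498, 'cx': 278.05530637391166, 'cy': 208.74191713114033, 'eye': array([ 0.47212564, -0.10377627,  1.21805997]), 'rotation': array([ 0.0991766 , -0.05473774, -1.55832459])}
wrist {'fov_y': 63.8243485956656, 'cx': 274.663480230767, 'cy': 209.4987918870542, 'tool_from_camera': array([[-4.67050903e-04,  2.62314351e-01, -9.64982364e-01,
        -1.95386321e-01],
       [ 9.99999238e-01, -9.80182139e-04, -7.50445205e-04,
        -8.30181639e-04],
       [-1.14271102e-03, -9.64981979e-01, -2.62313693e-01,
        -7.35345716e-02],
       [ 0.00000000e+00,  0.00000000e+00,  0.00000000e+00,
         1.00000000e+00]])}
0.15 [0.23240848 0.60655427 0.18866997] [ 0.28602254  1.55179026 -0.28805717] 0.0187 0.09169002997908543
```

View pics/scene0.png

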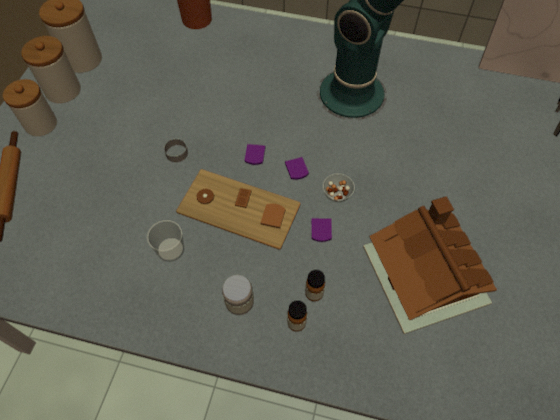

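View pics/top0.png

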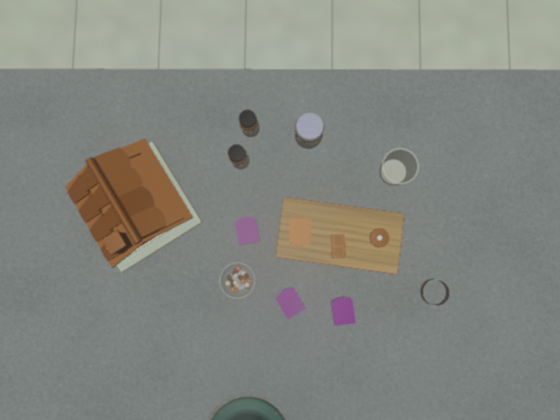

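View pics/wrist0.png

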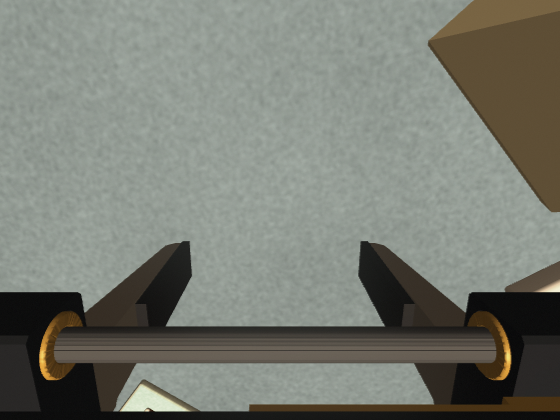

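The scene view shows the house at (430,260), with the board at (238,208) carrying an orange slab at (273,215), a small rectangle at (243,198) and a ring biscuit at (205,196). In the top view the slab is at (300,232), the shutter at (338,245) and the round biscuit at (379,237). There are purple look-alikes at (247,231), (290,303) and (343,311). Next I'll enlarge the slab and house to confirm.

```bash
cat > h.py <<'E'
import numpy as np, cv2
from scipy.spatial.transform import Rotation as R
from cell import ctrl, snapshot, camera_model
def K(m): 
    f=210/np.tan(np.radians(m['fov_y'])/2); return f,m['cx'],m['cy']
def campose(name,tool=None):
    m=camera_model(name)
    if name!='wrist': return m,np.array(m['eye']),R.from_rotvec(m['rotation']).as_matrix()
    p,o=tool; T=np.eye(4);T[:3,:3]=R.from_rotvec(o).as_matrix();T[:3,3]=p
    T=T@m['tool_from_camera']; return m,T[:3,3],T[:3,:3]
def ray(name,u,v,tool=None):
    m,e,Rm=campose(name,tool); f,cx,cy=K(m)
    d=Rm@np.array([(u-cx)/f,-(v-cy)/f,-1]); return e,d/np.linalg.norm(d)
def onz(name,u,v,z,tool=None):
    e,d=ray(name,u,v,tool); return e+d*(z-e[2])/d[2]
def proj(name,P,tool=None):
    m,e,Rm=campose(name,tool); f,cx,cy=K(m)
    c=Rm.T@(np.asarray(P)-e); return np.array([cx+f*c[0]/-c[2],cy-f*c[1]/-c[2]])
def tri(obs):
    A=np.zeros((3,3));b=np.zeros(3)
    for e,d in obs:
        M=np.eye(3)-np.outer(d,d);A+=M;b+=M@e
    return np.linalg.solve(A,b)
def tool(): return np.array(ctrl.read_tool_pos()),np.array(ctrl.read_orientation())
E
python3 - <<'E'
from h import *
t=cv2.imread('pics/top0.png')
a=cv2.resize(t[180:290,230:420],(800,463),interpolation=cv2.INTER_CUBIC); cv2.imwrite('pics/c1.png',a)
a=cv2.resize(t[125:280,60:210],(580,600),interpolation=cv2.INTER_CUBIC); cv2.imwrite('pics/c2.png',a)
s=cv2.imread('pics/scene0.png')
a=cv2.resize(s[190:335,355:505],(620,600),interpolation=cv2.INTER_CUBIC); cv2.imwrite('pics/c3.png',a)
for u,v in [(300,232),(338,245),(379,237)]: print(onz('top',u,v,.026))
for u,v,z in[(248,119,.105),(237,153,.105),(310,125,.098),(237,280,.03)]: print(onz('top',u,v,z))
print(onz('scene',273,215,.026), R.from_rotvec(ctrl.read_orientation()).as_matrix())
E
```

```text
[ 0.52927511 -0.12691728  0.026     ]
[ 0.49681698 -0.22513062  0.026     ]
[ 0.51863099 -0.33050619  0.026     ]
[0.80532052 0.00609614 0.105     ]
[0.71907936 0.03173814 0.105     ]
[ 0.79272189 -0.14837105  0.098     ]
[0.40404668 0.03384931 0.03      ]
[ 0.53277276 -0.12663949  0.026     ] [[-3.51745524e-04  3.57727716e-01  9.33825871e-01]
 [-1.24615646e-03  9.33825047e-01 -3.57727870e-01]
 [-9.99999162e-01 -1.28952232e-03  1.17315924e-04]]
```

View pics/c1.png

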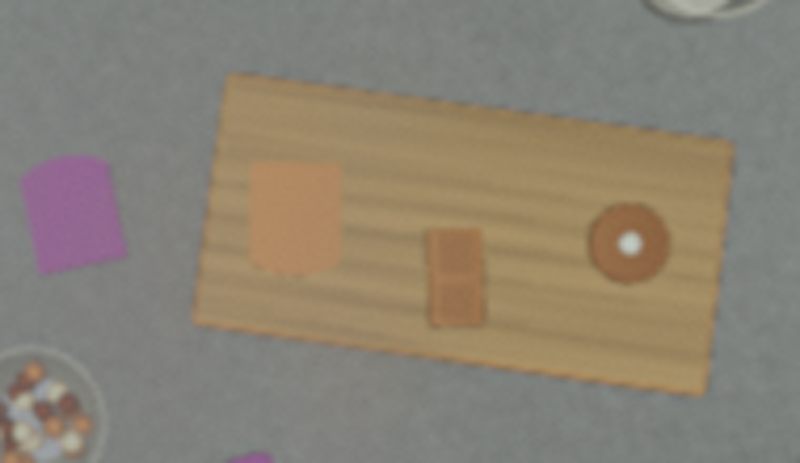

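View pics/c2.png

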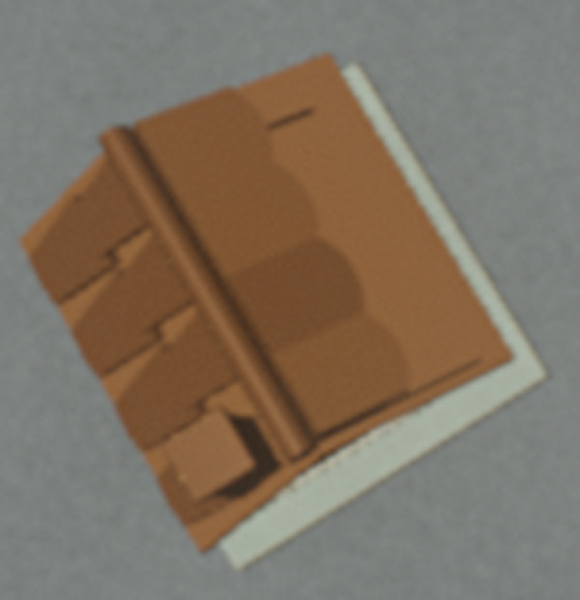

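View pics/c3.png

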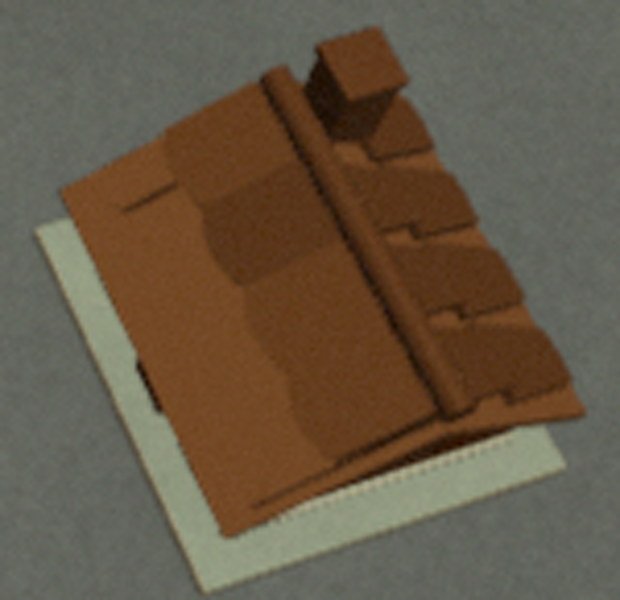

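The confirmed target is the orange beaver-tail at crop (295,218), top view (300,232). It is the only full-size one that isn't purple, with its straight edge up in the image and its tail towards the robot. The lap joint notches show in both views: c2 (272,160), (316,238), (362,312) match c3 (292,372), (247,285), (205,205). I'll triangulate those for a rough house pose.

```bash
python3 - <<'E'
from h import *
sc2=150/580; sc3=150/620; sc3y=145/600
def t2(p): return (60+p[0]*150/580-.5+.13,125+p[1]*155/600-.5+.13)
def t3(p): return (355+p[0]*sc3-.4,190+p[1]*sc3y-.4)
pairs=dict(jA=((272,160),(292,372)),jM=((316,238),(247,285)),jB=((362,312),(205,205)),
 cornA=((330,55),(222,535)),cornB=((512,357),(62,190)),ridA=((115,130),(452,412)),ridB=((300,450),(275,72)))
P={}
for k,(a,b) in pairs.items():
    o=[ray('top',*t2(a)),ray('scene',*t3(b))]; X=tri(o); P[k]=X
    print(k,X.round(4),'res',np.linalg.norm(proj('top',X)-t2(a)).round(2),np.linalg.norm(proj('scene',X)-t3(b)).round(2))
d=P['jA']-P['jB'];print(np.linalg.norm(d),np.degrees(np.arctan2(d[1],d[0])),np.degrees(np.arctan2(*(P['cornA']-P['cornB'])[[1,0]])),np.linalg.norm(P['cornA']-P['cornB']))
E
```

```text
jA [0.678  0.2852 0.1401] res 0.16 0.16
jM [0.6294 0.2546 0.1403] res 0.23 0.22
jB [0.5836 0.2238 0.1413] res 0.22 0.21
cornA [0.7599 0.2696 0.0807] res 0.45 0.48
cornB [0.5615 0.1429 0.0823] res 0.27 0.26
ridA [0.6913 0.371  0.1654] res 0.9 0.91
ridB [0.498  0.2497 0.1677] res 0.26 0.24
0.11254420299921185 33.059244561356124 32.56239474632846 0.2353942641404339
```

```bash
cat >> h.py <<'E'
def roofframe(ang_deg,jm):
    a=np.radians(ang_deg+90); u=np.array([np.cos(a),np.sin(a),0])
    ax=np.cos(.5)*u+[0,0,np.sin(.5)]; az=-np.sin(.5)*u+[0,0,np.cos(.5)]; ay=np.cross(az,ax)
    O=np.asarray(jm)+.061*ax-.0235*az
    return O,np.stack([ax,ay,az],1)
def toolrot(M): # tile axes (cols) -> tool rotvec, tool x=-tile z, y=tile y, z=tile x
    return R.from_matrix(np.stack([-M[:,2],M[:,1],M[:,0]],1)).as_rotvec()
E
python3 - <<'E'
from h import *
O,M=roofframe(32.8,[.6303,.2545,.1406]); print(O,M)
print('corner mid err',M.T@(np.array([.6607,.20625,.0815])-O))
for x in(-.14,-.095): 
  for h in (.003,.1): 
    p=O+M@[x,0,h]; q=ctrl.inverse_kinematics(p,toolrot(M)); print(p,None if q is None else np.round(q,2))
    M2=M.copy();M2[:,:2]*=-1;q=ctrl.inverse_kinematics(p,toolrot(M2)); print(' flip',None if q is None else np.round(q,2))
for z in(.02,.17,.3): 
  q=ctrl.inverse_kinematics([.51,-.127,z],toolrot(np.eye(3))); print(q)
E
```

```text
[0.59519783 0.30896791 0.14922177] [[-4.75393679e-01 -8.40566603e-01  2.59708750e-01]
 [ 7.37666593e-01 -5.41708210e-01 -4.02989097e-01]
 [ 4.79425539e-01  2.77555756e-17  8.77582562e-01]]
corner mid err [-0.13937843  0.0005842  -0.00102576]
[0.66253207 0.20448562 0.08473494] [-0.72  1.08  1.11  1.44 -1.22  1.68 -2.03]
 flip [-0.27  0.8   0.23  1.41 -0.63  1.28  0.78]
[0.68772382 0.16539567 0.16986045] [-0.63  1.    1.11  1.32 -1.13  1.77 -2.09]
 flip [-0.28  0.77  0.37  1.29 -0.66  1.47  0.79]
[0.64113936 0.23768061 0.10630909] [-0.79  1.03  1.11  1.49 -1.2   1.66 -2.08]
 flip [-0.3   0.75  0.21  1.45 -0.62  1.26  0.73]
[0.6663311  0.19859067 0.1914346 ] [-0.7   0.94  1.11  1.37 -1.11  1.76 -2.13]
 flip [-0.31  0.71  0.32  1.34 -0.63  1.45  0.72]
[-0.08269477  0.51983354  0.32725434  2.03922285 -0.27679935  0.62400089
  2.00120812]
[-0.37389618  0.31549906  0.67185378  1.9601464  -0.24056276  0.94526227
  1.98690703]
[-0.52022504  0.17192036  0.80741107  1.8095227  -0.13222206  1.21546483
  1.89679875]
```

```bash
python3 - <<'E'
from h import *
p,o=tool()
ctrl.move_l([.233,.607,.30],speed=.25)
Z=R.from_euler('z',10,degrees=True).as_matrix()
ctrl.goto([.60,.21,.30],toolrot(Z)); 
T=tool(); im=snapshot('wrist'); cv2.imwrite('pics/w1.png',im[:,:,::-1]); np.savez('w1.npz',p=T[0],o=T[1])
print(ctrl.read_time_s(),T,ctrl.read_qpos())
O,M=roofframe(32.8,[.6303,.2545,.1406])
for x,y,z in[(-.061,0,.0235),(-.061,.056,.0235),(-.061,-.056,.0235),(-.14,-.12,0),(-.14,.12,0)]: print(proj('wrist',O+M@[x,y,z],T))
F=np.diag([-1.,-1,1])
for z in(.02,.17,.3): print(np.round(ctrl.inverse_kinematics([.51,-.127,z],toolrot(F)),2))
E
```

```text
2.7417 (array([0.59947146, 0.21132963, 0.29970347]), array([-0.13809446,  1.56694578,  0.13878415])) [-0.54649608  0.35753881  0.20870114  1.52008189 -0.07643152  1.27224248
  1.41922082]
[308.75489977 223.14348322]
[289.74412036 176.6746534 ]
[326.42536477 266.33612742]
[296.57460431 302.8667546 ]
[222.75721943 138.17386208]
[-0.72  1.04  1.34  2.07 -1.18  1.14 -0.37]
[-0.8   0.63  1.36  1.98 -0.69  1.12 -0.71]
[-0.9   0.36  1.38  1.82 -0.37  1.27 -0.99]
```

View pics/w1.png

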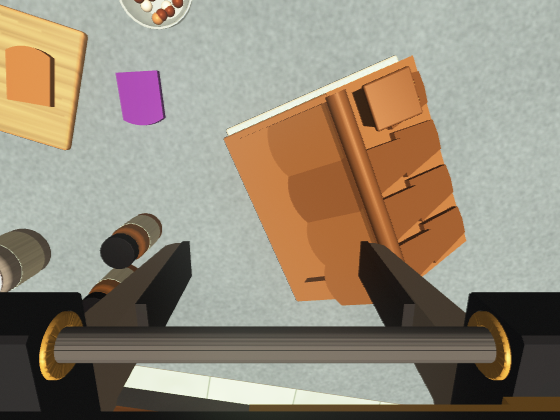

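The wrist view agrees with the predicted roof. The upper notch shows near (289,175), the middle joint near (307,221), and the panel corners near (225,137) and (297,301), all within about 2 px. Image "up" is tool −z, so the flipped grasp puts the lap in view. I'll enlarge the picture to refine the joints.

```bash
python3 - <<'E'
from h import *
a=cv2.imread('pics/w1.png')[120:310,215:345]
cv2.imwrite('pics/c4.png',cv2.resize(a,None,fx=3.15,fy=3.15,interpolation=cv2.INTER_CUBIC))
E
```

```text
(no output)
```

View pics/c4.png

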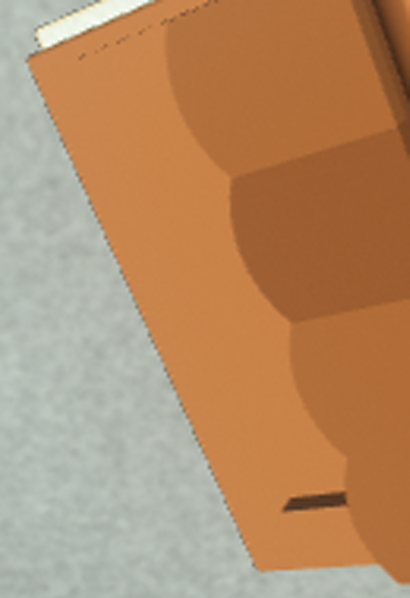

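```bash
python3 - <<'E'
from h import *
w=np.load('w1.npz');T=(w['p'],w['o'])
def t2(p): return (60+p[0]*150/580-.37,125+p[1]*155/600-.37)
def t3(p): return (355+p[0]*150/620-.4,190+p[1]*145/600-.4)
def t4(p): return (215+p[0]/3.15-.34,120+p[1]/3.15-.34)
pr=dict(jA=((272,160),(292,372),(347,455)),jM=((316,238),(247,285),(293,322)),jB=((362,312),(205,205),(231,179)),
 cA=((330,55),(222,535),(257,568)),cB=((512,357),(62,190),(30,60)))
P={}
for k,(a,b,c) in pr.items():
    X=tri([ray('top',*t2(a)),ray('scene',*t3(b)),ray('wrist',*t4(c),T)]);P[k]=X;print(k,X.round(4),proj('wrist',X,T)-t4(c))
# rigid fit (Kabsch)
L=np.array([[-.061,-.056,.0235],[-.061,0,.0235],[-.061,.056,.0235],[-.14,-.12,0],[-.14,.12,0]])
Q=np.array([P[k] for k in pr])
a,_=R.align_vectors(Q-Q.mean(0),L-L.mean(0)); print(a.as_matrix()); print('O',Q.mean(0)-a.apply(L.mean(0)))
f=a.as_matrix();print(np.degrees(np.arctan2(-f[1,1],-f[0,1])),np.arcsin(f[2,0]))
print((a.inv().apply(Q-Q.mean(0))-(L-L.mean(0))).round(4))
for ang in (32.8,): print(roofframe(ang,[.6303,.2545,.1406])[0])
E
```

```text
jA [0.6772 0.2848 0.138 ] [1.29963456 1.15811521]
jM [0.6294 0.2541 0.1403] [0.83437103 0.3084199 ]
jB [0.5835 0.2233 0.1415] [0.88903429 0.4389399 ]
cA [0.7598 0.2698 0.08  ] [-0.03934564  0.17209089]
cB [0.5614 0.1428 0.0824] [0.20171257 0.2341733 ]
[[-0.46677057 -0.84038361  0.27546436]
 [ 0.73535136 -0.54184603 -0.40701507]
 [ 0.49130806  0.01258044  0.87089501]]
O [0.5951494  0.30876807 0.14965347]
32.81231797117754 0.5135909350719464
[[-0.0006 -0.0002 -0.0013]
 [ 0.0002  0.0008  0.0001]
 [-0.0005  0.      0.001 ]
 [ 0.0003  0.0019  0.0006]
 [ 0.0006 -0.0026 -0.0003]]
[0.59519783 0.30896791 0.14922177]
```

```bash
python3 - <<'E'
from h import *
q=np.array(ctrl.read_qpos()); q[6]-=np.pi; ctrl.set_joints(q)
F=np.diag([-1.,-1,1])
print(np.round(ctrl.inverse_kinematics([.52,-.127,.16],toolrot(F)),2))
ctrl.goto([.52,-.127,.16],toolrot(F))
T=tool(); im=snapshot('wrist'); cv2.imwrite('pics/w2.png',im[:,:,::-1]); np.savez('w2.npz',p=T[0],o=T[1])
print(ctrl.read_time_s(),T,np.round(ctrl.read_qpos(),2))
E
```

```text
[-0.15  0.32  0.4   1.93 -0.15  0.92 -1.25]
6.8417 (array([ 0.52119425, -0.12552008,  0.160435  ]), array([ 2.22179672,  0.00333963, -2.21898467])) [-0.15  0.32  0.39  1.93 -0.15  0.92 -1.25]
```

View pics/w2.png

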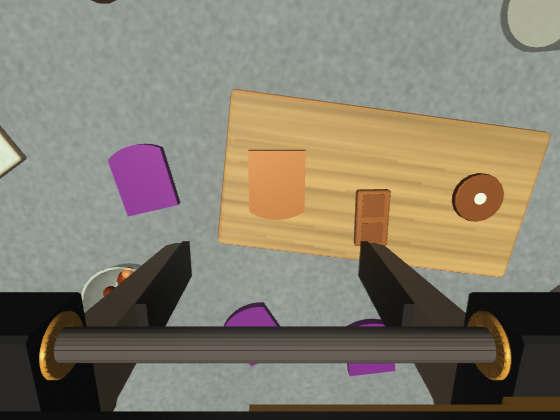

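The tile is at (277,185), with its straight edge along row ~151 and its tail at the bottom. It is the only light-orange slab. The shutter is at (372,217). I'll segment the tile and measure its pose.

```bash
python3 - <<'E'
from h import *
w=np.load('w2.npz');T=(w['p'],w['o'])
im=cv2.imread('pics/w2.png'); print('tile',im[185,277],'wood',im[185,330],im[170,235])
b=im[:,:,0].astype(int);r=im[:,:,2].astype(int);g=im[:,:,1].astype(int)
hsv=cv2.cvtColor(im,cv2.COLOR_BGR2HSV); print(hsv[185,277],hsv[185,330],hsv[170,235])
m=((hsv[:,:,0]<15)&(hsv[:,:,1]>110)&(hsv[:,:,2]>170)).astype(np.uint8); m[:,:235]=0;m[:,320:]=0;m[:140]=0;m[230:]=0
m=cv2.morphologyEx(m,cv2.MORPH_OPEN,np.ones((3,3)))
c=max(cv2.findContours(m,cv2.RETR_EXTERNAL,cv2.CHAIN_APPROX_NONE)[0],key=cv2.contourArea)[:,0,:].astype(float)
P=np.array([onz('wrist',u,v,.026,T)[:2] for u,v in c])
print(cv2.boundingRect(c.astype(np.int32)))
# side edges: contour pts by image columns between rows 160..200
s=(c[:,1]>157)&(c[:,1]<200); L=P[s&(c[:,0]<277)];Rr=P[s&(c[:,0]>277)]; t=P[(c[:,1]<156)&(c[:,0]>256)&(c[:,0]<299)]
for n,E in(('L',L),('R',Rr),('T',t)):
    v=cv2.fitLine(E.astype(np.float32),cv2.DIST_HUBER,0,.01,.01).ravel(); print(n,len(E),v,np.degrees(np.arctan2(v[1],v[0])))
tl=P[c[:,1]>c[:,1].max()-1]; print('tail',tl.mean(0))
print('center-of-mask',P.mean(0), 'top-view est .5293 -.1269')
E
```

```text
tile [ 82 144 213] wood [113 181 217] [116 179 216]
[ 14 157 213] [ 20 122 217] [ 19 118 216]
(250, 153, 55, 67)
L 71 [ 0.5389934  -0.84231     0.53857714 -0.11324136] -57.38486
R 93 [ 0.8786006   0.47755733  0.54229164 -0.14634322] 28.52599
T 7 [ 0.07178298  0.99742025  0.561416   -0.14777389] 85.88359
tail [ 0.495331  -0.1277114]
center-of-mask [ 0.53074632 -0.13168788] top-view est .5293 -.1269
```

```bash
python3 - <<'E'
from h import *
w=np.load('w2.npz');T=(w['p'],w['o'])
im=cv2.imread('pics/w2.png'); ratio=im[:,:,1]/im[:,:,2].astype(float)
m=((ratio<.755)&(im[:,:,2]>150)).astype(np.uint8); m[:,:235]=0;m[:,320:]=0;m[:140]=0;m[230:]=0
m=cv2.morphologyEx(m,cv2.MORPH_CLOSE,np.ones((3,3)));m=cv2.morphologyEx(m,cv2.MORPH_OPEN,np.ones((3,3)))
cs=max(cv2.findContours(m,cv2.RETR_EXTERNAL,cv2.CHAIN_APPROX_NONE)[0],key=cv2.contourArea)
print(cv2.boundingRect(cs)); x,y,ww,hh=cv2.boundingRect(cs)
rows=range(y+8,y+48); LE=[];RE=[]
for v in rows:
    xs=np.where(m[v])[0]; LE.append(onz('wrist',xs[0]-.5,v,.026,T)[:2]); RE.append(onz('wrist',xs[-1]+.5,v,.026,T)[:2])
TE=[];
for u in range(x+6,x+ww-6):
    ys=np.where(m[:,u])[0]; TE.append(onz('wrist',u,ys[0]-.5,.026,T)[:2])
for n,E in(('L',LE),('R',RE),('T',TE)):
    v=cv2.fitLine(np.array(E,np.float32),cv2.DIST_HUBER,0,.01,.01).ravel(); print(n,v,np.degrees(np.arctan(v[1]/v[0])))
ys=np.where(m[:,x+ww//2])[0]; print('tail',onz('wrist',x+ww//2,ys[-1]+.5,.026,T))
a=cv2.cvtColor(m*255,cv2.COLOR_GRAY2BGR);cv2.imwrite('pics/m2.png',cv2.resize(np.hstack([im[140:230,235:320],a[140:230,235:320]]),None,fx=4,fy=4))
E
```

```text
(248, 151, 58, 69)
L [ 0.9998287   0.01850975  0.5400213  -0.09977192] 1.0605913
R [ 0.99963826  0.02689513  0.53709096 -0.15570515] 1.541163
T [ 0.00380308 -0.9999928   0.56453836 -0.12138265] -89.7821
tail [ 0.49480147 -0.128736    0.026     ]
```

View pics/m2.png

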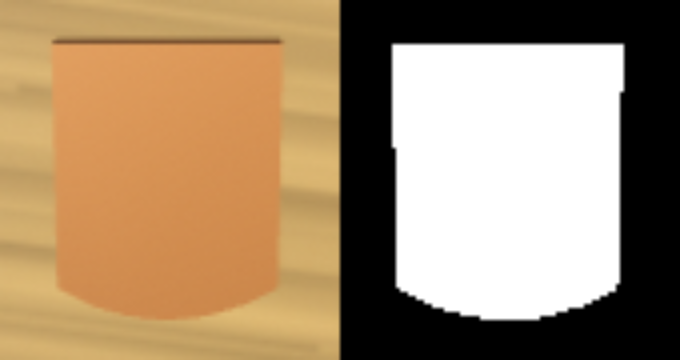

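```bash
python3 - <<'E'
from h import *
Z=R.from_euler('z',181.0,degrees=True).as_matrix(); rv=toolrot(Z)
ctrl.move_l([.5157,-.128,.10],rot=rv,speed=.15)
ctrl.dwell(.2); p=tool()[0]; print(p)
e=p-[.5157,-.128,.10]
hit=ctrl.move_l([.5157-e[0],-.128-e[1],.0195-e[2]],rot=rv,speed=.08,max_force=8); ctrl.dwell(.2)
print(hit,tool(),rv,ctrl.read_contact_force())
ctrl.grip(.05,force=40); ctrl.dwell(.2)
print(ctrl.read_finger_gap(),tool()[0],ctrl.read_contact_force(),ctrl.read_time_s())
cv2.imwrite('pics/w3.png',snapshot('wrist')[:,:,::-1])
E
```

```text
[ 0.51668691 -0.12803939  0.10107027]
False (array([ 0.5150725 , -0.12798001,  0.01888521]), array([ 2.21366575,  0.019272  , -2.21160576])) [ 2.21267275  0.0193097  -2.21267275] [-0.29053098  0.11530085  0.0664878 ]
0.05002192496927809 [ 0.51470137 -0.12795119  0.0184102 ] [-0.24780402  0.04400846  0.34177127] 9.9167
```

View pics/w3.png

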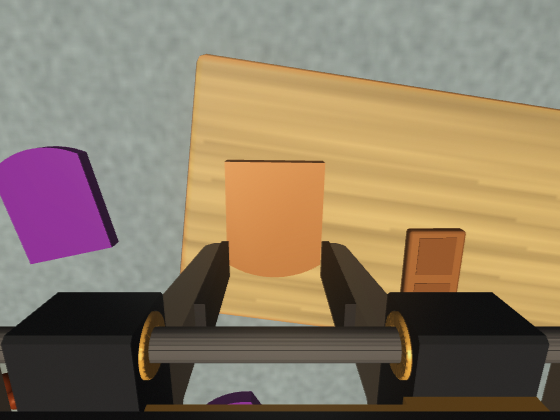

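The tile is between the fingers, but the gap reads exactly the commanded 50 mm against a 56 mm tile. I'll close fully so the commanded force applies, then re-check.

```bash
python3 - <<'E'
from h import *
ctrl.grip(0.0,force=40); ctrl.dwell(.2)
print(ctrl.read_finger_gap(),tool()[0],ctrl.read_contact_force())
cv2.imwrite('pics/w4.png',snapshot('wrist')[:,:,::-1])
p=tool()[0]; ctrl.move_l(p+[0,0,.06],speed=.12); ctrl.dwell(.2)
print(ctrl.read_finger_gap(),tool(),ctrl.read_contact_force(),ctrl.read_time_s())
T=tool(); im=snapshot('wrist'); cv2.imwrite('pics/w5.png',im[:,:,::-1])
cv2.imwrite('pics/s5.png',cv2.resize(snapshot('scene')[150:260,180:320,::-1],None,fx=4,fy=4))
np.savez('w5.npz',p=T[0],o=T[1])
E
```

```text
0.0001332413344684503 [ 0.51469024 -0.12797921  0.01842818] [-0.18499589  0.259427   -1.33107338]
0.0005604472861232823 (array([ 0.51406627, -0.12788928,  0.07758595]), array([ 2.21091767,  0.01941788, -2.21459191])) [ 0.1576494  -1.36376331 -0.2450585 ] 11.8917
```

View pics/w5.png

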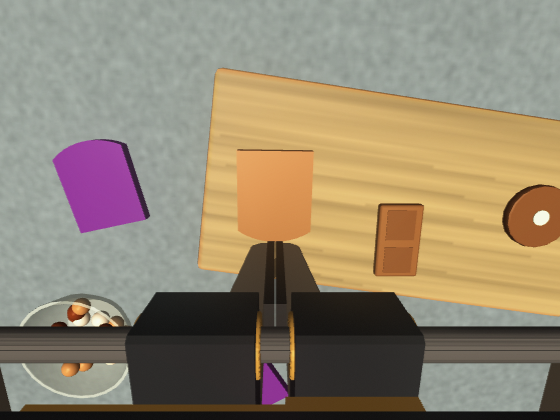

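View pics/s5.png

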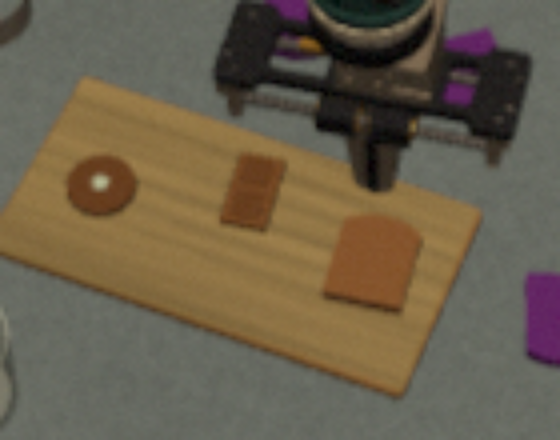

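The fingers shut on nothing and the tile stayed on the board. I'll re-measure the tile's position before the grip, after the 50 mm close, and now.

```bash
cat > meas.py <<'E'
from h import *
def tilepose(im,T,ztop=.026,roi=(140,300,215,345),near=None,thr=.755):
    ratio=im[:,:,1]/np.maximum(im[:,:,2],1).astype(float)
    m=((ratio<thr)&(im[:,:,2]>150)&(im[:,:,0]<im[:,:,1])).astype(np.uint8)
    k=np.zeros_like(m);k[roi[0]:roi[1],roi[2]:roi[3]]=1;m*=k
    m=cv2.morphologyEx(m,cv2.MORPH_CLOSE,np.ones((3,3)));m=cv2.morphologyEx(m,cv2.MORPH_OPEN,np.ones((3,3)))
    cs=max(cv2.findContours(m,cv2.RETR_EXTERNAL,cv2.CHAIN_APPROX_NONE)[0],key=cv2.contourArea)
    x,y,w,h=cv2.boundingRect(cs); g=lambda u,v:onz('wrist',u,v,ztop,T)[:2]
    m2=np.zeros_like(m);cv2.drawContours(m2,[cs],-1,1,-1);m=m2
    LE=[];RE=[]
    for v in range(y+int(.1*h),y+int(.65*h)):
        xs=np.where(m[v])[0];LE.append(g(xs[0]-.5,v));RE.append(g(xs[-1]+.5,v))
    TE=[g(u,np.where(m[:,u])[0][0]-.5) for u in range(x+6,x+w-6)]
    fl=lambda E:cv2.fitLine(np.array(E,np.float32),cv2.DIST_HUBER,0,.01,.01).ravel()
    yc=np.where(m[:,x+w//2])[0][-1]+.5
    return (x,y,w,h),fl(LE).round(4),fl(RE).round(4),fl(TE).round(4),g(x+w//2,yc)
E
python3 - <<'E'
from meas import *
w=np.load('w5.npz');T=(w['p'],w['o'])
print(*tilepose(cv2.imread('pics/w5.png'),T,roi=(140,260,225,325)),sep='\n')
o=T[1]
T3=(np.array([.51470,-.12795,.01841]),o)
for f in('w3','w4'):
  print(f);print(*tilepose(cv2.imread(f'pics/{f}.png'),T3,roi=(140,300,220,330)),sep='\n')
print('tip proj',proj('wrist',T3[0],T3), proj('wrist',T3[0]-[0,0,.0],T3))
for P in([.5157,-.1,.026],[.4948,-.1287,.026],[.5645,-.1287,.026]): print(proj('wrist',P,T3))
E
```

```text
(237, 150, 77, 91)
[ 0.9999 -0.0114  0.5457 -0.0999]
[ 0.9999  0.0154  0.5428 -0.1559]
[ 0.0186 -0.9998  0.565  -0.1288]
[ 0.49559941 -0.12933679]
w3
(225, 162, 100, 115)
[ 1.      0.0053  0.5427 -0.0999]
[ 1.      0.0066  0.544  -0.156 ]
[ 0.0035 -1.      0.565  -0.1256]
[ 0.49512099 -0.1294122 ]
w4
(225, 162, 100, 107)
[ 1.      0.0034  0.5437 -0.0999]
[ 1.      0.0044  0.543  -0.156 ]
[ 0.0035 -1.      0.565  -0.1256]
[ 0.51850331 -0.12897199]
tip proj [273.22611378 241.91152125] [273.22611378 241.91152125]
[226.14617262 244.0691067 ]
[273.82428008 276.95878401]
[276.06812672 162.7534843 ]
```

View pics/w4.png

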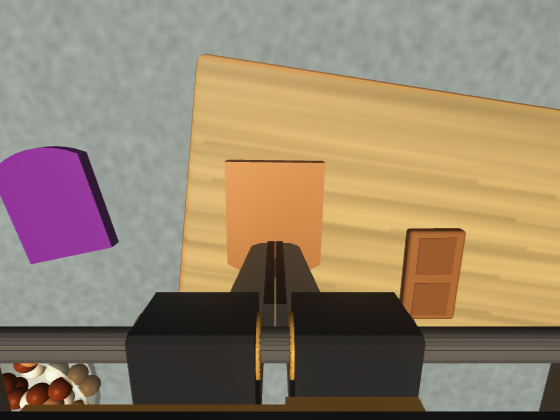

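```bash
python3 - <<'E'
from h import *
a=cv2.imread('pics/w4.png')[150:300,200:350];b=cv2.imread('pics/w3.png')[150:300,200:350]
cv2.imwrite('pics/c5.png',cv2.resize(np.hstack([b,a]),(800,400),interpolation=cv2.INTER_CUBIC))
E
```

```text
(no output)
```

View pics/c5.png

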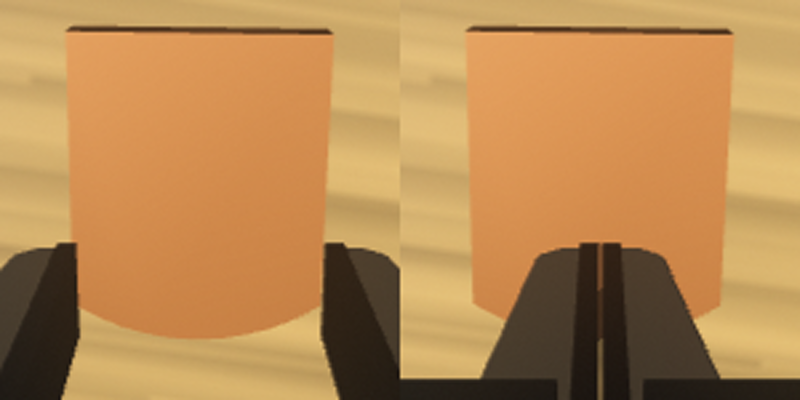

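The fingertips look about 22 mm nearer the camera than the stated TCP: 50 mm of gap spans 91.5 px, so the depth is 0.184. They closed above the tile. I'll confirm with a gentle touch probe on the tile's top face, which is at a known z of 0.026.

```bash
python3 - <<'E'
from h import *
p=tool()[0]
ctrl.move_l([p[0],p[1],.022],speed=.15)
f0=ctrl.read_contact_force()
hit=ctrl.move_l([p[0],p[1],-.004],speed=.03,max_force=3)
print(hit,tool()[0],f0,ctrl.read_contact_force(),ctrl.read_time_s())
p=tool()[0];ctrl.move_l(p+[0,0,.015],speed=.1)
print(tool()[0],ctrl.read_contact_force())
E
```

```text
True [ 0.51415293 -0.12792508  0.00124721] [0.81388492 0.03428496 0.66400097] [-0.40931909  0.29092278  6.15125871] 13.1917
[ 0.51461239 -0.12796229  0.01647075] [-0.48229842 -0.26997367 -0.04545496]
```

The probe touched at TCP z = 0.0012, so the physical tips lie about 24.5 mm short of the reported TCP, which agrees with the image. I'll use that offset from here on and regrasp.

```bash
python3 - <<'E'
from h import *
ctrl.grip(.085,force=40)
Z=R.from_euler('z',180.5,degrees=True).as_matrix(); rv=toolrot(Z)
ctrl.move_l([.5185,-.128,.015],rot=rv,speed=.1)
hit=ctrl.move_l([.5185,-.128,-.0055],rot=rv,speed=.05,max_force=6); ctrl.dwell(.1)
print(hit,tool()[0],ctrl.read_contact_force())
ctrl.grip(.03,force=40); ctrl.dwell(.1)
print(ctrl.read_finger_gap(),tool()[0],ctrl.read_contact_force())
p=tool()[0]; ctrl.move_l(p+[0,0,.05],speed=.12); ctrl.dwell(.1)
T=tool(); im=snapshot('wrist'); cv2.imwrite('pics/w6.png',im[:,:,::-1]);np.savez('w6.npz',p=T[0],o=T[1])
print(ctrl.read_finger_gap(),T,ctrl.read_contact_force(),ctrl.read_time_s())
E
```

```text
False [ 0.51864063 -0.12813145 -0.00540534] [ 0.84596498  0.01674357 -0.33387986]
0.05500984176862042 [ 0.51858183 -0.12799076 -0.00537518] [-1.00913949  0.05091663  2.0016968 ]
0.055434057558217856 (array([ 0.51789532, -0.12771642,  0.04384918]), array([ 2.21546041,  0.01020889, -2.21871946])) [ 0.69433621  0.36614361 -0.78505847] 17.0667
```

View pics/w6.png

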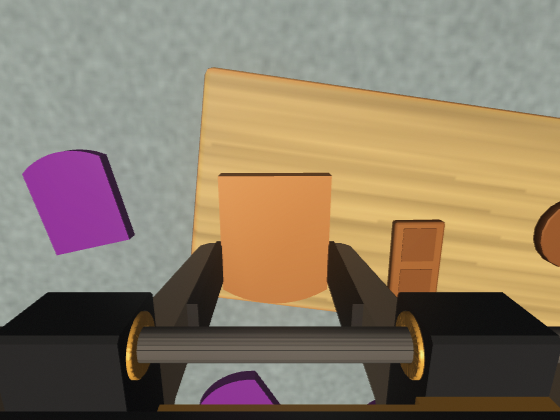

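The tile is held: gap 55 mm, lifted off the board, straight edge at row 174 between columns 219 and 332. Now I'll compute its pose in the tool frame.

```bash
python3 - <<'E'
from h import *
im=cv2.imread('pics/w6.png')
ratio=im[:,:,1]/np.maximum(im[:,:,2],1).astype(float)
m=((ratio<.755)&(im[:,:,2]>150)).astype(np.uint8);k=np.zeros_like(m);k[160:310,205:345]=1;m=cv2.morphologyEx(m*k,cv2.MORPH_OPEN,np.ones((3,3)))
x,y,w,h=cv2.boundingRect(m);print(x,y,w,h)
mod=camera_model('wrist');f,cx,cy=K(mod);Tc=np.array(mod['tool_from_camera'])
def onx(u,v,xp):
    d=Tc[:3,:3]@[(u-cx)/f,-(v-cy)/f,-1];e=Tc[:3,3];return (e+d*(xp-e[0])/d[0])[1:]
for xp in(-.0315,-.0295,-.0275):
    TE=np.array([onx(u,np.where(m[:,u])[0][0]-.5,xp) for u in range(x+6,x+w-6)])
    l=np.polyfit(TE[:,0],TE[:,1],1); vs=range(y+6,238)
    LE=np.array([onx(np.where(m[v])[0][0]-.5,v,xp) for v in vs]);RE=np.array([onx(np.where(m[v])[0][-1]+.5,v,xp) for v in vs])
    a=np.polyfit(LE[:,1],LE[:,0],1);b=np.polyfit(RE[:,1],RE[:,0],1)
    tail=onx(x+w/2,y+h-.5,xp)
    print(xp,'edge z at y0',l[1],'slope',l[0],'sides',a,b,'mean y',(LE[:,0].mean()+RE[:,0].mean())/2,'width',RE[:,0].mean()-LE[:,0].mean(),'tail',tail)
E
```

```text
218 176 114 129
-0.0315 edge z at y0 -0.046618553756567926 slope -0.0012608648420516925 sides [-0.00253887 -0.02738114] [0.00342892 0.02880657] mean y 0.0006995935486051718 width 0.05601325391800606 tail [0.00112034 0.02441351]
-0.0295 edge z at y0 -0.04628306835808173 slope -0.001260864842051407 sides [-0.00253887 -0.02772446] [0.00342892 0.02914354] mean y 0.0006966675959878335 width 0.05669680958208669 tail [0.00112255 0.02561584]
-0.0275 edge z at y0 -0.045947582959595536 slope -0.0012608648420515732 sides [-0.00253887 -0.02806777] [0.00342892 0.02948052] mean y 0.0006937416433704987 width 0.057380365246167325 tail [0.00112476 0.02681818]
```

```bash
cat >> h.py <<'E'
O=np.array([.5952,.3089,.1494]); M=roofframe(32.8,[0,0,0])[1]
MF=M.copy();MF[:,:2]*=-1; RV=toolrot(MF); RT=R.from_rotvec(RV).as_matrix()
OFF=np.array([-.0265,.0007,-.0113])
def tcp_for(x,y,z): # tile centre in roof coords, z above seated centre height (5mm)
    return O+M@np.array([x,y,z+.005])-RT@OFF
def tile_now():
    p,o=tool(); Rm=R.from_rotvec(o).as_matrix(); c=M.T@(p+Rm@OFF-O); c[2]-=.005
    tx=M.T@(-Rm[:,2]); return c,np.round([tx[1],tx[2]],4), (M.T@np.array(ctrl.read_contact_force())).round(1)
E
python3 - <<'E'
from h import *
p=tool()[0]; ctrl.move_l([p[0],p[1],.20],speed=.3)
t=tcp_for(-.118,0,.10); print(t,np.round(ctrl.read_qpos(),2),np.round(ctrl.inverse_kinematics(t,RV),2))
E
```

```text
[0.67646714 0.18150587 0.15630051] [-0.17  0.26  0.41  1.9  -0.12  1.   -1.26] [-0.02  0.75 -0.13  1.31 -0.37  1.33  0.58]
```

```bash
python3 - <<'E'
from h import *
ctrl.goto(tcp_for(-.118,0,.07),RV)
print(np.round(ctrl.read_qpos(),2),tile_now(),ctrl.read_finger_gap())
ctrl.move_l(tcp_for(-.118,0,.020),rot=RV,speed=.15);ctrl.dwell(.15)
print(tile_now(),ctrl.read_time_s(),ctrl.read_finger_gap())
T=tool(); im=snapshot('wrist'); cv2.imwrite('pics/w7.png',im[:,:,::-1]);np.savez('w7.npz',p=T[0],o=T[1])
for q in [(-.061,0,.0235),(-.061,.056,.0235),(-.061,-.056,.0235)]: print(proj('wrist',O+M@np.array(q),T))
E
```

```text
[-0.02  0.76 -0.14  1.35 -0.37  1.28  0.58] (array([-0.11868298,  0.00057044,  0.06951262]), array([-0.0017, -0.0001]), array([ 0.2,  0.8, -0.1])) 0.055116723885654195
(array([-0.11847994, -0.00068878,  0.02177658]), array([ 0.    , -0.0015]), array([ 0.6, -0.4, -0.7])) 19.9833 0.05521701204167253
[275.67490466 127.25081507]
[162.94181989 127.14142276]
[388.26471738 127.36006836]
```

View pics/w7.png

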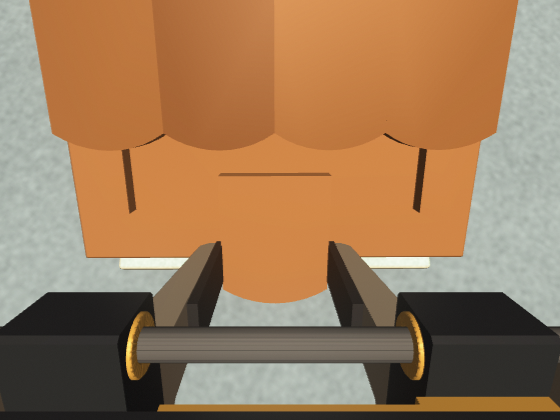

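The wrist view shows the tile centred (edges 219 and 331, mid 275) below the middle joint at (274,133), and square to it. Joint spacing and row suggest the panel is about 3 mm lower than estimated, so I'll lower by touch.

```bash
python3 - <<'E'
from h import *
c=tile_now()[0]
ctrl.move_l(tcp_for(-.118,0,.006),rot=RV,speed=.08)
print(tile_now())
hit=ctrl.move_l(tcp_for(-.118,0,-.010),rot=RV,speed=.02,max_force=3)
print(hit,tile_now(),tool(),ctrl.read_time_s()); ctrl.dwell(.1); print(tile_now(),ctrl.read_wrist_torque())
T=tool(); im=snapshot('wrist'); cv2.imwrite('pics/w8.png',im[:,:,::-1])
cv2.imwrite('pics/s8.png',cv2.resize(snapshot('scene')[190:335,355:505,::-1],(620,600),interpolation=cv2.INTER_CUBIC))
E
```

```text
(array([-0.11767765,  0.00051292,  0.00488787]), array([-0.   ,  0.001]), array([-0.4, -0.1, -1.2]))
True (array([-0.11812155, -0.00012962, -0.0020982 ]), array([-0.0003,  0.    ]), array([ 1.7, -0. ,  3.5])) (array([0.65012538, 0.22263617, 0.06664246]), array([ 1.01947735,  1.86851993, -0.60439809])) 20.8667
(array([-1.18130033e-01, -1.12551260e-04, -2.13566827e-03]), array([-0.0003,  0.0001]), array([ 1.2, -0.1,  4.9])) [-0.07533223  0.05462366  0.01189421]
```

View pics/w8.png

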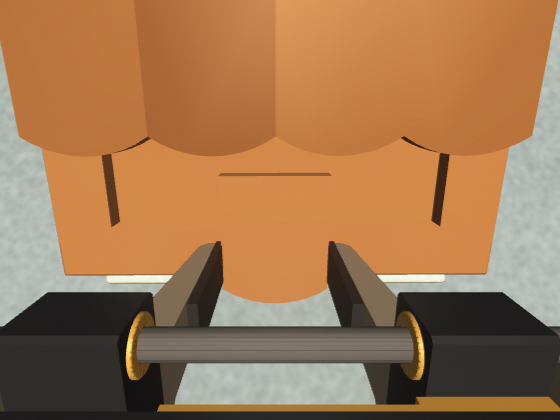

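View pics/s8.png

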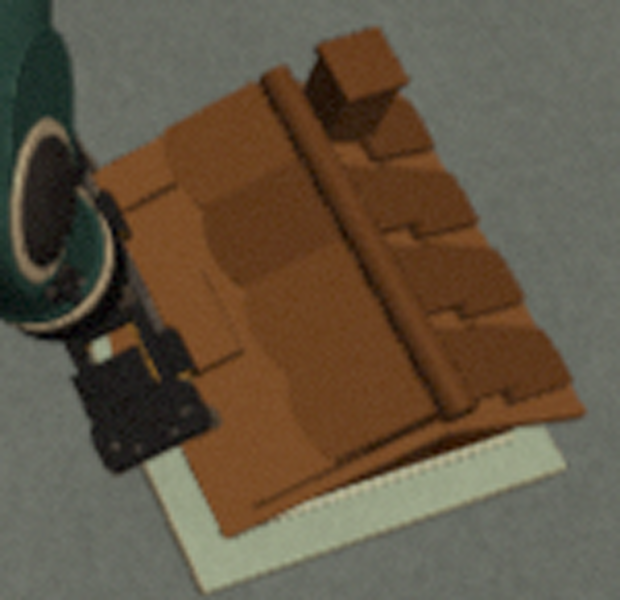

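Tile contact on the roof is at about 5 N normal, centred (joint column 275, tile mid 275) and square. I'll slide up in short, force-watched segments.

```bash
python3 - <<'E'
from h import *
zc=-.0022
for x in(-.110,-.102,-.096,-.091):
    hit=ctrl.move_l(tcp_for(x,.0,zc),rot=RV,speed=.04,max_force=10)
    c,a,f=tile_now(); print(x,hit,c.round(4),a,f,round(zc,4),round(ctrl.read_time_s(),2))
    if hit or f[2]>14: break
    if f[2]<3: zc-=.0004
    elif f[2]>8: zc+=.0003
cv2.imwrite('pics/w9.png',snapshot('wrist')[:,:,::-1])
E
```

```text
-0.11 False [-0.1093 -0.     -0.0021] [0.0006 0.0005] [1.2 0.1 3.6] -0.0022 21.43
-0.102 False [-0.1013 -0.     -0.0021] [0.0005 0.0005] [-0.5  1.   4. ] -0.0022 21.78
-0.096 False [-0.0954 -0.0001 -0.0021] [0.0005 0.0005] [ 1.1 -0.2  4.6] -0.0022 22.08
-0.091 False [-0.0904 -0.0001 -0.0021] [0.0004 0.0004] [-1.4 -0.1  4.2] -0.0022 22.36
```

View pics/w9.png

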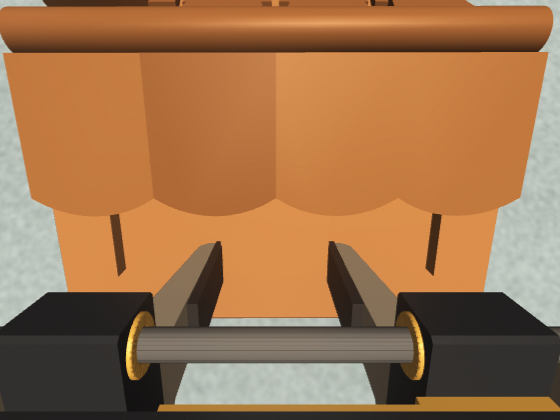

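The tile's edge is under the laps, which look flat and unlifted, and the normal force is about 4 N. I'll continue to the stop.

```bash
python3 - <<'E'
from h import *
zc=-.0022
for x in(-.087,-.084,-.082,-.080,-.0785,-.077,-.0755):
    hit=ctrl.move_l(tcp_for(x,.0,zc),rot=RV,speed=.02,max_force=8)
    c,a,f=tile_now(); print(x,hit,c.round(4),a,f,round(ctrl.read_time_s(),2))
    if hit or f[0]<-7 or f[2]>14: break
T=tool(); cv2.imwrite('pics/w10.png',snapshot('wrist')[:,:,::-1])
print(ctrl.read_finger_gap(),ctrl.read_contact_force())
E
```

```text
-0.087 False [-0.0869 -0.     -0.0021] [ 0.0001 -0.    ] [-0.9 -0.5  4.1] 22.76
-0.084 False [-0.0838  0.     -0.0021] [0.0001 0.0001] [-1.8  0.3  4.9] 23.06
-0.082 False [-0.0829  0.0001 -0.0021] [-0.0006 -0.0014] [-3.4  0.2  4.1] 23.31
-0.08 False [-0.0829  0.0001 -0.0021] [-0.0016 -0.0041] [-7.1 -1.5  1.7] 23.56
0.05534911194980562 [ 4.9620207  -4.2673798  -1.65141907]
```

View pics/w10.png

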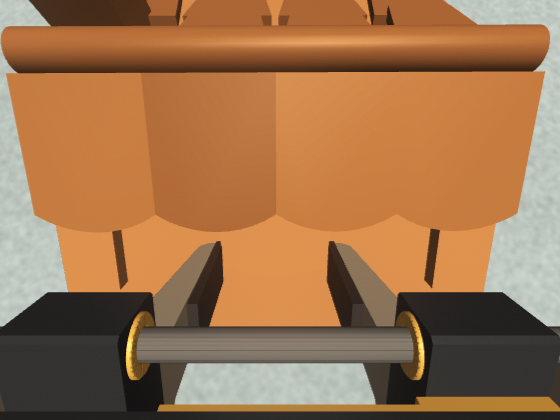

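The tile stopped firmly at x ≈ -0.083 with upslope resistance of about 7 N. That fits the backing strip within calibration, and the laps are still flat. I'll ease the upslope push slightly and press down to about 10 N.

```bash
python3 - <<'E'
from h import *
for zc in(-.003,-.0045,-.006,-.0075,-.009,-.0105):
    hit=ctrl.move_l(tcp_for(-.0812,.0,zc),rot=RV,speed=.02,max_force=9); ctrl.dwell(.15)
    c,a,f=tile_now(); print(zc,hit,c.round(4),a,f,round(ctrl.read_time_s(),2))
    if f[2]>9: break
ctrl.dwell(.5)
for i in range(4): print(tile_now()); ctrl.dwell(.1)
T=tool();cv2.imwrite('pics/w11.png',snapshot('wrist')[:,:,::-1]);np.savez('w11.npz',p=T[0],o=T[1])
cv2.imwrite('pics/t11.png',cv2.resize(snapshot('top')[125:280,60:210,::-1],(580,600),interpolation=cv2.INTER_CUBIC))
print(ctrl.read_finger_gap(),ctrl.read_time_s(),[proj('wrist',O+M@np.array(q),T) for q in [(-.061,0,.0235),(-.061,.056,.0235),(-.061,-.056,.0235)]])
E
```

```text
-0.003 False [-0.083   0.0001 -0.0022] [-0.0011 -0.0025] [-5.2  0.6  6.7] 24.01
-0.0045 False [-0.0829  0.0001 -0.0022] [-0.0009 -0.0029] [-3.1  2.1 12.6] 24.41
(array([-8.29229974e-02,  5.29346317e-05, -2.21399852e-03]), array([-0.0009, -0.0029]), array([-2.6,  1.5, 11.9]))
(array([-8.29408151e-02,  6.92294413e-05, -2.22242652e-03]), array([-0.0009, -0.0029]), array([-3.7,  2.7, 11.6]))
(array([-8.29549552e-02,  8.75307028e-05, -2.21074484e-03]), array([-0.0009, -0.0029]), array([-2.9,  2.8, 12.1]))
(array([-0.08294477,  0.00010307, -0.0022388 ]), array([-0.0009, -0.0028]), array([-3.5,  2.9, 10.7]))
0.055233218241989256 25.4083 [array([277.29976029, 209.00759113]), array([154.510346  , 209.02465937]), array([400.01940923, 208.99053258])]
```

View pics/w11.png

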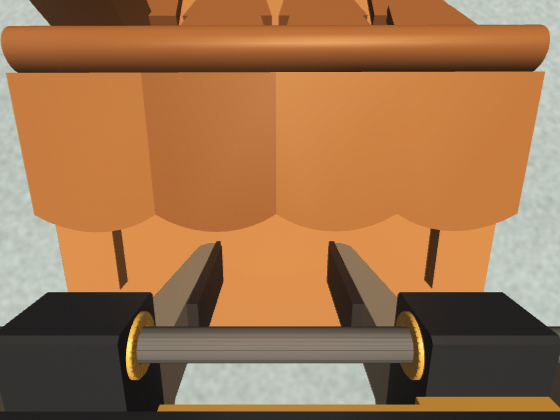

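View pics/t11.png

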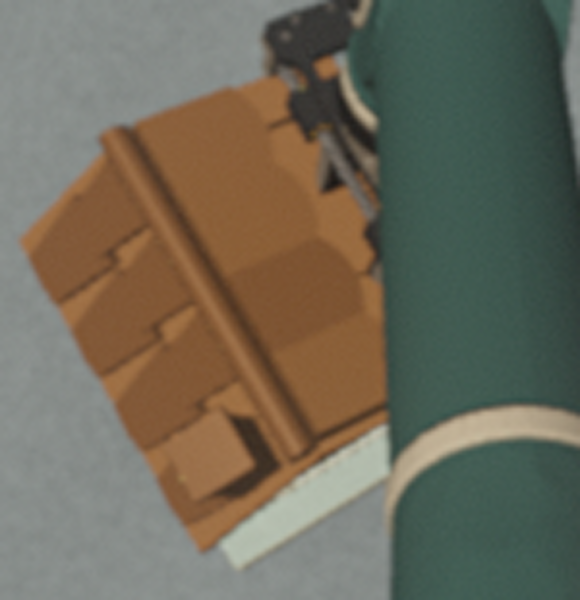

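```bash
python3 - <<'E'
from h import *
print(tile_now(),ctrl.read_finger_gap(),ctrl.read_time_s())
ctrl.hand_in()
E
```

```text
(array([-8.29520107e-02,  7.07067667e-05, -2.19121537e-03]), array([-0.0009, -0.0029]), array([-3.3,  3.1, 11.6])) 0.055233218241989256 25.4083
the job is handed in; nothing more can be done
```

I gripped the orange beaver-tail tile by its sides, laid it on the bare roof by touch, slid it up under the laps to the backing strip, and handed in at about 25 s. It is still held and pressed there; the hand-in gave no verdict.

**Last checks:**
- **Pressing force:** about 11.6 N square to the roof, with about 3 N pushing up the slope. The grip was closed on the tile at a 55 mm gap.
- **Position:** tile centred within about 1 mm of the middle joint in the wrist view. Its axes are within 0.003 rad of the roof axes.
- **Laps:** both looked flat in the wrist view.
- **Stop:** it stopped firmly at the strip, with resistance rising to 7 N and no slip in the grip.

**What failed or disagreed:**
- **First grasp:** it closed on air just above the tile. A touch probe showed the physical fingertips about 24.5 mm short of the reported TCP. I corrected for that and regrasped.
- **Roof estimate:** my camera estimate of the roof was about 2 mm too high. The stop came about 2 mm before the predicted seat. A matching row offset in the wrist view suggests this is camera calibration error, so I believe the tile is fully home. The strip itself was hidden under the laps, so I could not see the contact.

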